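Load the transport rack with the green-capped strips and lock it

ROBOT

A 6-joint arm with a two-finger parallel gripper is mounted at the origin on a cart in front of the work surface, level with it; the furniture and walls round the work are solid. World frame = base frame: x ahead of the robot, y to its left, z up, the work surface at z = 0. Lengths are in m, angles in rad, forces in N, time in s.
With the tool pointing down it reaches from about 0.35 to 0.975 m from the base axis. Payload 4.9 kg.
Tool frame: the origin (TCP) lies between the finger pads; the fingertips stand 25 mm ahead of it and the grasp point (between the pads) lies 6 mm ahead of it (manip.tcp_to_tips is the z of the fingertips in the tool frame, in m); z points along the fingers, y is the line along which they close (so a half turn about z gives the same grasp; the last joint's range is limited). The gripper opens to 85 mm and grips with 20 to 120 N. Pads are 22 mm wide; open, the fingers measure 114 mm over their backs; the gripper's body (76 mm by 85 mm) begins 54 mm behind the grasp point. The pads swing forward as they close: fully open they stand 13 mm farther back than shut.
Start: joints at [-1.459, 0.053, 1.613, -0, 1.476, -0.119], TCP at [0.143, -0.608, 0.256] pointing down, gripper open.
Joint ranges: [-3.01, 3.01], [-1.01, 2.22], [0.06, 2.58], [-1.02, 4.17], [0.09, 2.62], [-3.14, 3.14]. Speed limits (rad/s): [2.57, 2.57, 3.14, 3.14, 3.14, 3.14].

INTERFACE

Orientations are given as a unit quaternion [w, x, y, z].
In Python, from plant import manip gives the robot as it stands. The module is installed in compiled form; this text tells all that it offers.
- The arm moves only by the tool arm_command, never from a script. Its argument "moves" is a list of rows, each a list of 3 entries, a list of its own where there are three numbers: the opening, from -1 (shut) to 1 (fully open), then the shift along the tool's x, y, z in units of 0.15 m (1.0 is 0.15 m), then the turn about the tool's z in units of 2 pi rad (1.0 is 2 pi rad). A call has 1 to 20 rows; each row is the pose to reach, as a shift and turn from the pose commanded when the call began, along the tool's axes at that moment, turning the shorter way round; what a row does not reach only later rows make up. A row lasts 1/12 s, in which the tool goes at most 41.7 mm and 7.16 degrees, less where a joint would pass 70% of its speed; a pose out of reach is approached as far as the arm can. A call with a number of a shift or a turn outside -1 to 1 is refused whole. A call with a gripper value outside its range is refused whole. The fingers move at their own pace and stop on an object; the grip force is fixed at half the most. Time passes only in rows, so rows that repeat a pose let the fingers close. It gives the time, the measured TCP pose, the force, the opening and the grip force at its end, in the units of the state.
- manip.state(): the state, without advancing time (a new reading comes with each control period).
- manip.grab_frame(name): name is "scene" or "top"; returns a dict with "frame" (400x640x3 uint8, red, green, blue), "fx", "fy", "cx", "cy" (pixels), "k1" (the pictures are not rectified: a ray, as slopes to the right and down, at radius r is drawn at 1 + k1 r^2 times it, then the intrinsics apply), "R" (3x3) and "t" (3): a world point X has camera coordinates R X + t. Camera axes: x right, y down, z forward; pixel columns grow to the right and rows downward; lengths in m; the calibration is good to about 2 mm. A picture is of the moment at which its call begins. There is no depth.
- manip.job_done(): hands the job in; it is judged then, once.
Trained networks look in a picture, given as the dict that the camera call returned (one of the last four; its "shot" number tells which), for a name from the list of things; names that differ only in an ending like _2 or _b are one class to them, and where a whole thing is asked for, a point or a joint stands for the part that bears it (a point fixed in the world has none). Each returns a list of dicts, best first, with "confidence" (0 to 1); they miss things now and then, are a little off and sometimes report something else, mostly with a low value. They report only what shows in the picture. A call takes as long as a camera call.
- manip.search_frame(picture, target): "extent" ([left, top, right, bottom] in pixels, round what is visible of it).
The state is a dict: "time": time; "joint_pos": joint angles; "joint_vel": joint speeds; "joint_efforts": joint torques, N m; "tool_pos": TCP position; "tool_rot": TCP orientation; "contact_force": force on the tool from outside, world axes, zero at the start; "ft_torque": the same for the moment, N m; "gripper_width": opening from 0.0 (shut) to 1.0 (fully open); "grasp_force": force on a finger pad.
Only numpy, scipy, OpenCV 4.12 (cv2) and the standard library are available. Lean on these libraries where they do the work, as an engineer would, in place of code of your own. Each camera call takes 0.05 s, during which the arm holds its last target. There are 200 camera calls.

TASK

Get the strip rack ready to be carried away: stand the three green-capped strips in its three notches, one in each, all with the green cap at the rack's green-marked end, and then lay the aluminium keeper bar across them, down in the slots of the two metal posts, so that no strip can jump out. The red-capped strip is for rework: lay it in the red tray, not in the rack.

Things in the scene. Friction and masses are not known exactly. Their poses are not given: they have to be found in the camera images.
- strip_1: Black rail strip standing on edge, loose, 30 g: 210 mm long (y), 15 mm high, 10 mm wide over the tabs on its top, 7 mm below them; a cap 12 mm wide, 20 mm long at each end: GREEN cap at the -y end, black at the +y end. Origin: centre of the underside, z up. Grip across x at the middle.
- strip_2: Black rail strip standing on edge, loose, 30 g: 210 mm long (y), 15 mm high, 10 mm wide over the tabs on its top, 7 mm below them; a cap 12 mm wide, 20 mm long at each end: GREEN cap at the -y end, black at the +y end. Origin: centre of the underside, z up. Grip across x at the middle.
- strip_4: Black rail strip standing on edge, loose, 30 g: 210 mm long (y), 15 mm high, 10 mm wide over the tabs on its top, 7 mm below them; a cap 12 mm wide, 20 mm long at each end: GREEN cap at the -y end, black at the +y end. Origin: centre of the underside, z up. Grip across x at the middle.
- strip_3: Black rail strip standing on edge, loose, 30 g: 210 mm long (y), 15 mm high, 10 mm wide over the tabs on its top, 7 mm below them; a cap 12 mm wide, 20 mm long at each end: RED cap at the -y end, black at the +y end. Origin: centre of the underside, z up. Grip across x at the middle. Either way round will do in the tray.
- keeper_bar: Keeper bar: aluminium flat 208 mm long (x), 18 mm wide (y), 8 mm thick, with a black grip block on the middle of its top, 36 mm long (x), 18 mm wide (y), reaching 36 mm above the underside. Origin: centre of the underside; z up. Grip the block across y. 110 g, loose, the same either way round.
- rack: Strip rack, does not move: plywood base 200 (x) by 160 (y) by 12 mm, green stripe along its -y end. Two white combs (12 mm thick, 38 mm high) cross it along x, 58 mm either side of the base's middle; an aluminium slotted post (57 mm high, 12 mm thick) stands at each x end. Origin: on the underside, 30 mm from the middle towards the green end: the middle is at y = +0.030.
- rack_notch (a point): Floor of the middle notch, at the rack's middle, 24 mm above its underside; axes as the rack's. Seated strips lie along y, undersides at this height, centres at x = -0.046, 0, +0.046 from here, strip y axis along rack y (green cap at -y). Notches: 24 mm wide at the mouth, 9 mm at the floor, 14 mm deep. Caps hang outside the combs. Between the combs fingers are free down to 12 mm below here.
- bar_seat (a point): Where the middle of the keeper bar's underside belongs: over the rack's middle, 41 mm above its underside (2 mm above seated strips); axes as the rack's. The bar lies along x in the slots of the two posts, 88 mm either side of here; each slot is open upwards, 32 mm wide (y) at the mouth, narrowing to 20 mm at the floor, 16 mm deep.
- red_tray: Red open tray, fixed while you work: 250 mm (x) by 100 mm (y) outside, walls 4 mm thick and 20 mm high, floor 4 mm thick. Origin: centre of the underside. A strip fits in it along x.

How it is judged:
By the outcome, as a careful person would: the job done as asked, in the order asked, and still so for the second after the job is handed in, with the robot touching nothing.
It also fails if it takes over 128 s, if anything falls off the work surface, if the arm or the gripper's body presses on something with over 40 N, if the wrist force passes 120 N, or if a joint passes its speed limit or range.

## Working session

There is one attempt and no reset: what is moved stays moved. The work goes in short steps, Python scripts to look and compute and a tool call to move; the robot and the scene stay as the last step left them, time stands still between calls to the robot, and variables do not carry over. Pictures are saved under pics/ and viewed, at most 14 in all, crops included, and the job is handed in when it is done.

Besides the shell and the picture viewer there is one more tool, called after "Emit:" by a JSON object that holds its "api" and its "payload". arm_command: Moves the arm, as the interface text tells. Shifts and turns lie within -1 to 1; 1 stands for 0.15 m of shift or 2 pi rad of turn. Its arguments: {"type":"object","properties":{"moves":{"type":"array"}},"required":["moves"]}

```bash
mkdir -p pics; cat > h.py <<'E'
import numpy as np, cv2
from plant import manip
def grab(n,save=None):
    p=manip.grab_frame(n)
    if save: cv2.imwrite(f'pics/{save}.png',p['frame'][:,:,::-1])
    return p
def ray(p,u,v):
    d=np.array([(u-p['cx'])/p['fx'],(v-p['cy'])/p['fy']]); s=d.copy()
    for _ in range(20): s=d/(1+p['k1']*(s@s))
    R=np.array(p['R']);t=np.array(p['t'])
    return -R.T@t, R.T@np.array([s[0],s[1],1])
def at_z(p,u,v,z):
    o,d=ray(p,u,v); return o+d*(z-o[2])/d[2]
def proj(p,X):
    c=np.array(p['R'])@np.array(X)+np.array(p['t']); s=c[:2]/c[2]; s=s*(1+p['k1']*(s@s))
    return np.array([p['fx']*s[0]+p['cx'],p['fy']*s[1]+p['cy']])
E
python3 - <<'E'
from h import *
s=manip.state();print({k:np.round(v,3) for k,v in s.items()})
for n in('scene','top'):
    p=grab(n,n+'0');print(n,np.round(-np.array(p['R']).T@p['t'],3),p['fx'],p['k1'])
    for t in('strip_1','strip_3','keeper_bar','rack','red_tray'):
        for r in manip.search_frame(p,t)[:5]:print(t,np.round(r['extent']),round(r['confidence'],2))
E
```

```text
{'time': np.float64(0.0), 'joint_pos': array([-1.459,  0.053,  1.614,  0.   ,  1.476, -0.119]), 'joint_vel': array([ 0.   , -0.001,  0.002, -0.001,  0.001, -0.001]), 'joint_efforts': array([-0.0000e+00, -3.9368e+01, -3.7018e+01, -0.0000e+00,  7.0000e-03,
        0.0000e+00]), 'tool_pos': array([ 0.143, -0.608,  0.255]), 'tool_rot': array([-0.001,  0.993,  0.115,  0.   ]), 'contact_force': array([-0.28 ,  0.367, -0.326]), 'ft_torque': array([0.053, 0.012, 0.044]), 'grasp_force': np.float64(0.0), 'gripper_width': np.float64(1.003)}
scene [-0.423  0.706  0.722] 488.1028130902774 -0.09773997250369096
strip_1 [270. 229. 306. 266.] 0.77
strip_1 [330. 190. 361. 210.] 0.61
strip_1 [314. 201. 363. 230.] 0.58
strip_1 [303. 205. 333. 243.] 0.46
strip_3 [270. 229. 306. 266.] 0.77
strip_3 [330. 190. 361. 210.] 0.61
strip_3 [314. 201. 363. 230.] 0.58
strip_3 [303. 205. 333. 243.] 0.46
keeper_bar [281. 224. 331. 255.] 0.97
rack [177. 230. 271. 296.] 0.73
top [ 0.378 -0.053  1.022] 415.6615301359154 0.03373724374651464
strip_1 [363. 149. 375. 231.] 0.87
strip_1 [295. 155. 323. 238.] 0.87
strip_1 [235. 170. 258. 249.] 0.78
strip_1 [333. 160. 341. 240.] 0.66
strip_3 [363. 149. 375. 231.] 0.87
strip_3 [295. 155. 323. 238.] 0.87
strip_3 [235. 170. 258. 249.] 0.78
strip_3 [333. 160. 341. 240.] 0.66
keeper_bar [271. 172. 284. 255.] 0.55
rack [144. 150. 216. 234.] 0.81
red_tray [430. 161. 482. 264.] 0.91
red_tray [143. 149. 216. 233.] 0.53
```

```bash
python3 - <<'E'
import cv2
i=cv2.imread('pics/top0.png');cv2.imwrite('pics/top0c.png',cv2.resize(i[135:275,130:330],None,fx=4,fy=4,interpolation=cv2.INTER_CUBIC))
cv2.imwrite('pics/top0d.png',cv2.resize(i[135:275,300:500],None,fx=4,fy=4,interpolation=cv2.INTER_CUBIC))
E
```

```text
(no output)
```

View pics/top0.png

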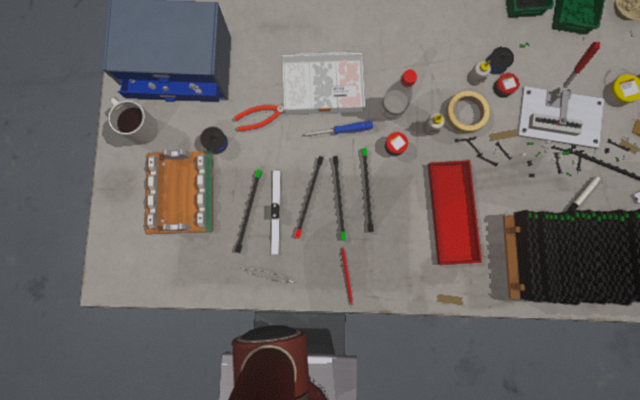

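View pics/top0c.png

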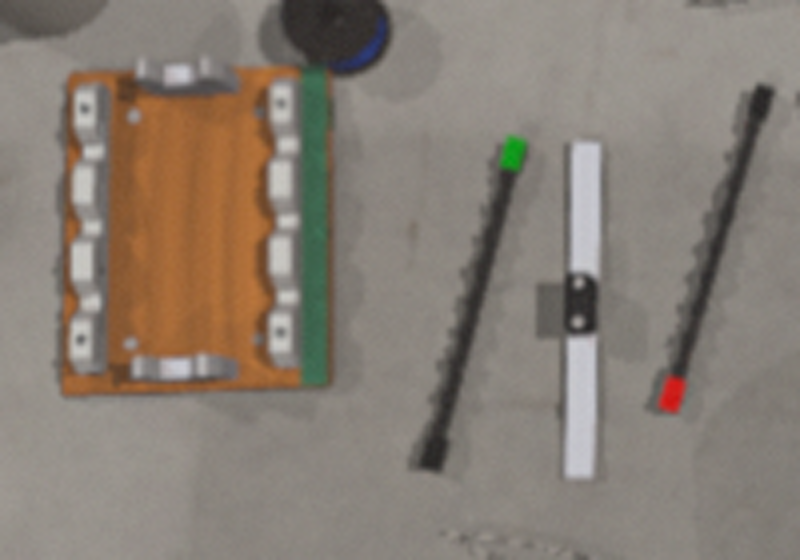

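View pics/top0d.png

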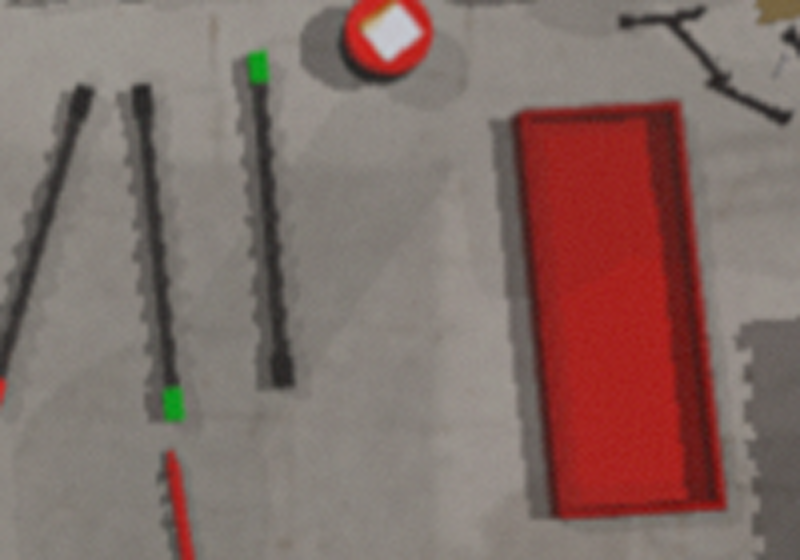

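View pics/scene0.png

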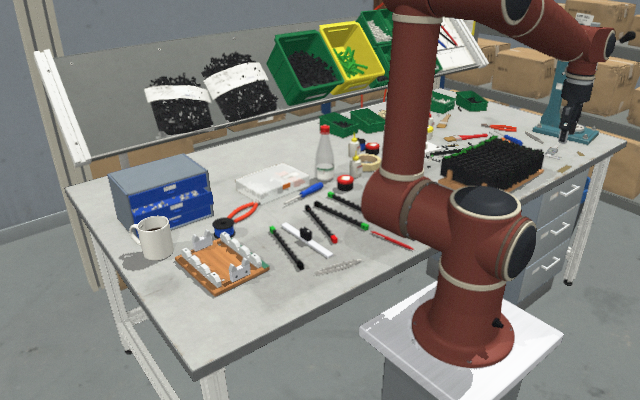

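The top view shows the rack at the left, with its green stripe at image right (180,192). The strips' green caps are at (258,174), (343,236) and (364,152), and the red cap is at (298,234). The bar's block is at (275,211) and the tray is at (455,212). Next I'll measure their poses.

```bash
python3 - <<'E'
from h import *
p=grab('top')
c=lambda u,v:(130+u/4-.4,135+v/4-.4); d=lambda u,v:(300+u/4-.4,135+v/4-.4)
def W(q,z): return at_z(p,*q,z)
for n,f,g,b in(('A',c,(513,154),(433,452)),('R',c,(672,395),(762,103)),('C',d,(173,404),(142,102)),('D',d,(258,67),(281,370))):
    G=W(f(*g),.015);B=W(f(*b),.015);v=B-G
    print(n,'mid',np.round((G+B)/2,4)[:2],'capdist(.19)',np.round(np.hypot(*v[:2]),4),'yaxis deg',np.round(np.degrees(np.arctan2(v[1],v[0])),1))
E1=W(c(586,142),.008);E2=W(c(580,478),.008);v=E1-E2
print('bar',(E1+E2)/2,np.hypot(*v[:2]),np.degrees(np.arctan2(v[1],v[0])),'block',W(c(581,303),.036))
T=[W(d(*q),.02)[:2] for q in((517,112),(680,102),(725,508),(557,517))]
print('tray',np.round(np.mean(T,0),4),[np.round(np.linalg.norm(T[i]-T[(i+1)%4]),4) for i in range(4)],np.degrees(np.arctan2(*(T[0]-T[3])[::-1])))
K=[W(c(*q),.012)[:2] for q in((70,72),(330,66),(330,385),(63,394))]
print('rackbase',np.round(np.mean(K,0),4),[np.round(np.linalg.norm(K[i]-K[(i+1)%4]),4) for i in range(4)],np.degrees(np.arctan2(*(K[0]-K[3])[::-1])),np.degrees(np.arctan2(*(K[1]-K[2])[::-1])))
# posts tops: middle slot floor bright at z=.041
P1=W(c(179,75),.041);P2=W(c(175,368),.041);print('posts',P1,P2,(P1+P2)/2,np.linalg.norm(P1-P2))
# notch floors z=.024
for q in((92,152),(92,227),(90,302),(287,145),(287,220),(287,297)):print('notch',np.round(W(c(*q),.024),4))
s=proj(p,manip.state()['tool_pos']);print('tcp px',s)
E
```

```text
A mid [0.4893 0.1114] capdist(.19) 0.1875 yaxis deg 168.0
R mid [ 0.5269 -0.0356] capdist(.19) 0.1887 yaxis deg -15.1
C mid [ 0.5267 -0.1089] capdist(.19) 0.1876 yaxis deg 7.1
D mid [ 0.5502 -0.1773] capdist(.19) 0.1889 yaxis deg -174.9
bar [0.48805262 0.04558088 0.008     ] 0.20684801283246104 1.4333525229396145 block [0.4877977 0.0442192 0.036    ]
tray [ 0.5006 -0.3897] [np.float64(0.1008), np.float64(0.2483), np.float64(0.1004), np.float64(0.2475)] 5.17415173540205
rackbase [0.53   0.2806] [np.float64(0.1583), np.float64(0.1975), np.float64(0.1585), np.float64(0.198)] 3.4840618530196514 3.5404689136858427
posts [0.61736837 0.28936065 0.041     ] [0.44193516 0.27880613 0.041     ] [0.52965176 0.28408339 0.041     ] 0.17575041736129562
notch [0.5721 0.3437 0.024 ]
notch [0.5263 0.3401 0.024 ]
notch [0.481  0.3376 0.024 ]
notch [0.5803 0.2275 0.024 ]
notch [0.5343 0.2245 0.024 ]
notch [0.4875 0.2214 0.024 ]
tcp px [632.45840514 406.24137561]
```

```bash
cat > plan.py <<'E'
# usage: plan.py "grip" x y z phi ; prints calls (sx,sy,sz,turn,rows) from measured pose through waypoints
import sys,numpy as np
from plant import manip
def plan(wps,start=None):
    if start is None:
        s=manip.state();q=s['tool_rot'];start=(*s['tool_pos'],np.degrees(2*np.arctan2(q[2],q[1])))
    cur=np.array(start,float);print('from',np.round(cur,4))
    for w in wps:
        w=np.array(w,float);w[3]=cur[3]+(w[3]-cur[3]+180)%360-180
        print('->',w)
        while True:
            d=w-cur;f=np.radians(cur[3]);c,s=np.cos(f),np.sin(f)
            t=np.array([c*d[0]+s*d[1],s*d[0]-c*d[1],-d[2]])/.15
            m=max(1,np.abs(t).max()/.98);k=1/np.ceil(m) if m>1 else 1
            t=np.round(t*k,3);tn=round(-d[3]*k/360,4)
            rows=int(max(np.ceil(np.linalg.norm(t)*.15/.0417),np.ceil(abs(tn)*360/7.16)))
            print('  ',list(map(float,t)),tn,'rows',rows)
            cur=cur+d*k
            if k==1:break
    return cur
E
python3 - <<'E'
from plan import *
plan([(.527,-.036,.12,-15),(.527,-.036,.027,-15)])
E
```

```text
from [ 0.143  -0.6084  0.2563 13.2238]
-> [  0.527  -0.036   0.12  -15.   ]
   [0.841, -0.782, 0.227] 0.0196 rows 5
   [0.739, -0.88, 0.227] 0.0196 rows 5
   [0.625, -0.964, 0.227] 0.0196 rows 5
   [0.251, -0.517, 0.114] 0.0098 rows 3
   [0.219, -0.531, 0.114] 0.0098 rows 3
-> [  0.527  -0.036   0.027 -15.   ]
   [-0.0, -0.0, 0.62] -0.0 rows 3
```

Emit:
{"api": "arm_command", "payload": {"moves": [[0.2,[0.841,-0.782,0.227],0.0196],[0.2,[0.841,-0.782,0.227],0.0196],[0.2,[0.841,-0.782,0.227],0.0196],[0.2,[0.841,-0.782,0.227],0.0196],[0.2,[0.841,-0.782,0.227],0.0196],[0.2,[0.841,-0.782,0.227],0.0196]]}}

```text
time: 1.15
tool_pos: [0.2401, -0.4631, 0.2214]
tool_rot: [-0.001, 0.998, 0.056, -0.0]
contact_force: [0.1, -1.0, 0.2]
gripper_width: 0.602
grasp_force: 0.0
```

Emit:
{"api": "arm_command", "payload": {"moves": [[0.2,[0.739,-0.88,0.227],0.0196],[0.2,[0.739,-0.88,0.227],0.0196],[0.2,[0.739,-0.88,0.227],0.0196],[0.2,[0.739,-0.88,0.227],0.0196],[0.2,[0.739,-0.88,0.227],0.0196],[0.2,[0.739,-0.88,0.227],0.0196]]}}

```text
time: 1.65
tool_pos: [0.3357, -0.3214, 0.188]
tool_rot: [-0.0, 1.0, -0.006, -0.0]
contact_force: [-0.8, 0.1, -0.2]
gripper_width: 0.601
grasp_force: 0.0
```

Emit:
{"api": "arm_command", "payload": {"moves": [[0.2,[0.625,-0.964,0.227],0.0196],[0.2,[0.625,-0.964,0.227],0.0196],[0.2,[0.625,-0.964,0.227],0.0196],[0.2,[0.625,-0.964,0.227],0.0196],[0.2,[0.625,-0.964,0.227],0.0196],[0.2,[0.625,-0.964,0.227],0.0196]]}}

```text
time: 2.15
tool_pos: [0.4321, -0.1788, 0.1542]
tool_rot: [0.0, 0.998, -0.068, -0.0]
contact_force: [0.7, -0.6, 0.3]
gripper_width: 0.597
grasp_force: 0.0
```

Emit:
{"api": "arm_command", "payload": {"moves": [[0.2,[0.5,-1.0,0.227],0.0196],[0.2,[0.5,-1.0,0.227],0.0196],[0.2,[0.5,-1.0,0.227],0.0196],[0.2,[0.5,-1.0,0.227],0.0196],[0.2,[0.5,-1.0,0.227],0.0196],[0.2,[0.5,-1.0,0.227],0.0196],[0.2,[0.5,-1.0,0.227],0.0196]]}}

```text
time: 2.73
tool_pos: [0.5266, -0.0429, 0.1206]
tool_rot: [0.001, 0.991, -0.131, 0.0]
contact_force: [-0.7, 1.1, -0.8]
gripper_width: 0.599
grasp_force: 0.0
```

```bash
python3 - <<'E'
from plan import *
from h import *
plan([(.527,-.036,.027,-15)])
p=grab('top','t1');i=cv2.imread('pics/t1.png');cv2.imwrite('pics/t1c.png',cv2.resize(i[135:275,230:430],None,fx=4,fy=4,interpolation=cv2.INTER_CUBIC))
print(manip.state()['joint_pos'])
E
```

```text
from [  0.5266  -0.0429   0.1206 -15.0475]
-> [  0.527  -0.036   0.027 -15.   ]
   [-0.009, -0.045, 0.624] -0.0001 rows 3
[-2.22336122e-01 -5.42774838e-02  1.95579146e+00 -1.08940049e-03
  1.23933276e+00  1.61252176e+00]
```

View pics/t1c.png

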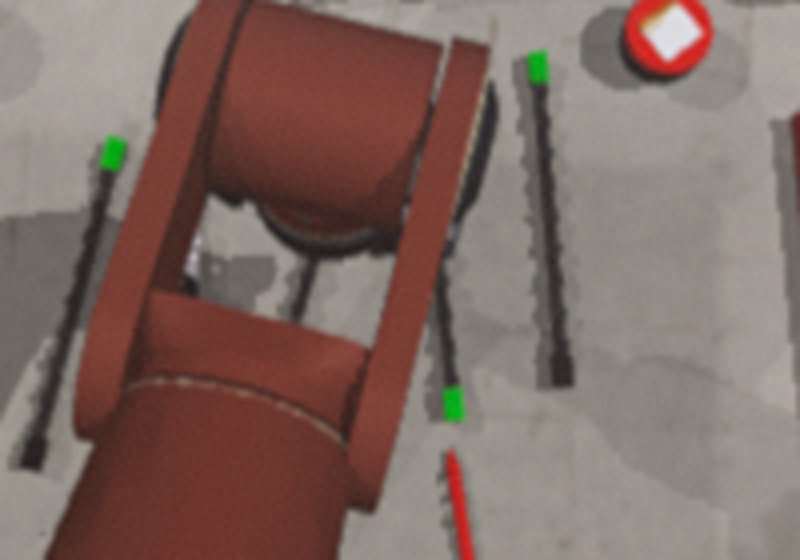

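The arm covers the red strip and the other strips are undisturbed. I'll descend and grip.

Emit:
{"api": "arm_command", "payload": {"moves": [[0.2,[-0.009,-0.045,0.25],0],[0.2,[-0.009,-0.045,0.5],0],[0.2,[-0.009,-0.045,0.62],0],[0.2,[-0.009,-0.045,0.62],0],[-1,[-0.009,-0.045,0.62],0],[-1,[-0.009,-0.045,0.62],0],[-1,[-0.009,-0.045,0.62],0],[-1,[-0.009,-0.045,0.62],0],[-1,[-0.009,-0.045,0.62],0],[-1,[-0.009,-0.045,0.62],0],[-1,[-0.009,-0.045,0.62],0],[-1,[-0.009,-0.045,0.62],0]]}}

```text
time: 3.78
tool_pos: [0.5278, -0.0346, 0.0291]
tool_rot: [0.001, 0.991, -0.13, 0.001]
contact_force: [-1.1, -1.3, 6.2]
gripper_width: 0.079
grasp_force: 58.7
```

Emit:
{"api": "arm_command", "payload": {"moves": [[-1,[0,0,-0.2],0],[-1,[0,0,-0.4],0],[-1,[0,0,-0.6],0],[-1,[0,0,-0.7],0],[-1,[0,0,-0.7],0]]}}

```text
time: 4.2
tool_pos: [0.5294, -0.0344, 0.1374]
tool_rot: [0.0, 0.991, -0.13, 0.005]
contact_force: [0.9, 0.2, 0.0]
gripper_width: 0.078
grasp_force: 59.4
```

```bash
python3 - <<'E'
from plan import *
c=plan([(.503,-.391,.132,5.2),(.503,-.391,.033,5.2),(.503,-.391,.12,5.2),(.527,-.110,.12,7),(.527,-.110,.027,7)])
E
```

```text
from [  0.5294  -0.0344   0.1374 -14.9814]
-> [ 0.503 -0.391  0.132  5.2  ]
   [0.148, 0.781, 0.012] -0.0187 rows 3
   [0.056, 0.793, 0.012] -0.0187 rows 3
   [-0.037, 0.794, 0.012] -0.0187 rows 3
-> [ 0.503 -0.391  0.033  5.2  ]
   [0.0, 0.0, 0.66] -0.0 rows 3
-> [ 0.503 -0.391  0.12   5.2  ]
   [0.0, 0.0, -0.58] -0.0 rows 3
-> [ 0.527 -0.11   0.12   7.   ]
   [0.165, -0.926, -0.0] -0.0025 rows 4
   [0.179, -0.923, -0.0] -0.0025 rows 4
-> [ 0.527 -0.11   0.027  7.   ]
   [-0.0, 0.0, 0.62] -0.0 rows 3
```

Emit:
{"api": "arm_command", "payload": {"moves": [[-1,[0.148,0.781,0],-0.0187],[-1,[0.148,0.781,0],-0.0187],[-1,[0.148,0.781,0],-0.0187],[-1,[0.148,0.781,0],-0.0187]]}}

```text
time: 4.53
tool_pos: [0.5165, -0.1578, 0.1312]
tool_rot: [0.001, 0.997, -0.075, -0.0]
contact_force: [-1.1, 0.6, -0.1]
gripper_width: 0.078
grasp_force: 59.4
```

Emit:
{"api": "arm_command", "payload": {"moves": [[-1,[0.056,0.793,0],-0.0187],[-1,[0.056,0.793,0],-0.0187],[-1,[0.056,0.793,0],-0.0187],[-1,[0.056,0.793,0],-0.0187]]}}

```text
time: 4.87
tool_pos: [0.5078, -0.2767, 0.1313]
tool_rot: [0.001, 1.0, -0.016, -0.0]
contact_force: [0.0, 0.1, 0.1]
gripper_width: 0.083
grasp_force: 59.4
```

Emit:
{"api": "arm_command", "payload": {"moves": [[-1,[-0.037,0.794,0],-0.0187],[-1,[-0.037,0.794,0],-0.0187],[-1,[-0.037,0.794,0],-0.0187],[-1,[-0.037,0.794,0],-0.0187],[-1,[-0.037,0.794,0],-0.0187]]}}

```text
time: 5.28
tool_pos: [0.4993, -0.3912, 0.1306]
tool_rot: [-0.001, 0.999, 0.044, -0.001]
contact_force: [-0.4, -0.4, 0.7]
gripper_width: 0.082
grasp_force: 59.4
```

```bash
python3 - <<'E'
from plan import *
from h import *
plan([(.503,-.391,.035,5.2)])
p=grab('top','t2');i=cv2.imread('pics/t2.png');a=cv2.resize(i[135:285,390:590],None,fx=4,fy=4,interpolation=cv2.INTER_CUBIC)
cv2.imwrite('pics/t2c.png',a)
E
```

```text
from [ 0.4993 -0.3912  0.1306  5.0536]
-> [ 0.503 -0.391  0.035  5.2  ]
   [0.024, 0.001, 0.637] -0.0004 rows 3
```

View pics/t2c.png

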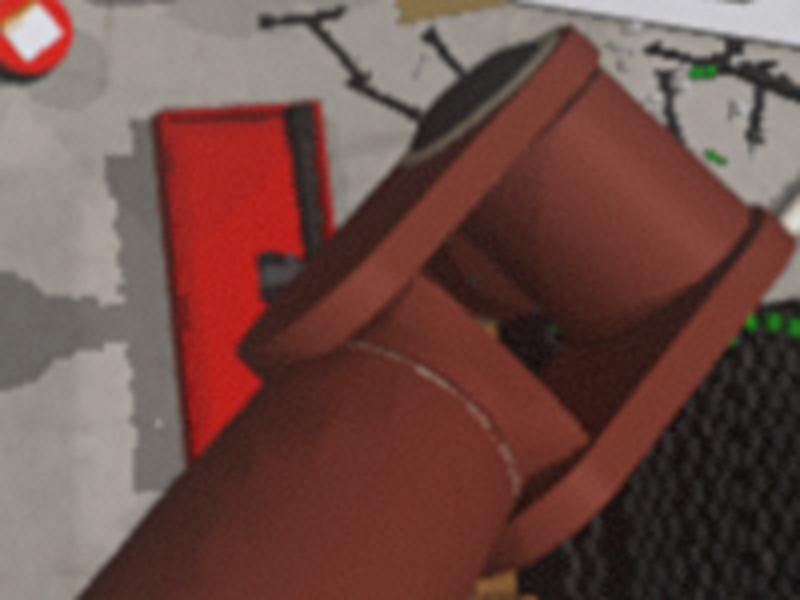

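The strip is in the grip with its black cap at crop (302,125), and it sits over the tray once parallax is allowed for. I'll lower it.

Emit:
{"api": "arm_command", "payload": {"moves": [[-1,[0,0,0.2],0],[-1,[0,0,0.45],0],[-1,[0,0,0.6],0],[-1,[0,0,0.64],0],[-1,[0,0,0.64],0],[-0.5,[0,0,0.64],0],[-0.5,[0,0,0.64],0],[-0.5,[0,0,0.64],0],[-0.5,[0,0,0.64],0],[-0.5,[0,0,0.4],0],[-0.5,[0,0,0.2],0],[0.2,[0,0,0.05],0],[0.2,[0,0,0.05],0]]}}

```text
time: 6.42
tool_pos: [0.5028, -0.3934, 0.1319]
tool_rot: [0.004, 0.999, 0.045, 0.004]
contact_force: [1.2, -0.1, 1.1]
gripper_width: 0.522
grasp_force: 0.0
```

```bash
python3 - <<'E'
from plan import *
c=plan([(.527,-.110,.125,7),(.527,-.110,.030,7)])
E
```

```text
from [ 0.5028 -0.3934  0.1319  5.1958]
-> [ 0.527 -0.11   0.125  7.   ]
   [0.166, -0.933, 0.023] -0.0025 rows 4
   [0.18, -0.931, 0.023] -0.0025 rows 4
-> [ 0.527 -0.11   0.03   7.   ]
   [-0.0, 0.0, 0.633] -0.0 rows 3
```

Emit:
{"api": "arm_command", "payload": {"moves": [[0.2,[0.166,-0.933,0.023],-0.0025],[0.2,[0.166,-0.933,0.023],-0.0025],[0.2,[0.166,-0.933,0.023],-0.0025],[0.2,[0.166,-0.933,0.023],-0.0025],[0.2,[0.166,-0.933,0.023],-0.0025]]}}

```text
time: 6.83
tool_pos: [0.5117, -0.2452, 0.1202]
tool_rot: [-0.001, 0.998, 0.055, -0.001]
contact_force: [0.4, 0.2, 0.8]
gripper_width: 0.597
grasp_force: 0.0
```

Emit:
{"api": "arm_command", "payload": {"moves": [[0.2,[0.18,-0.931,0.023],-0.0025],[0.2,[0.18,-0.931,0.023],-0.0025],[0.2,[0.18,-0.931,0.023],-0.0025],[0.2,[0.18,-0.931,0.023],-0.0025],[0.2,[0.18,-0.931,0.023],-0.0025],[0.2,[0.18,-0.931,0.023],-0.0025],[0.2,[0.18,-0.931,0.023],-0.0025]]}}

```text
time: 7.42
tool_pos: [0.5244, -0.1086, 0.1179]
tool_rot: [0.0, 0.998, 0.061, 0.0]
contact_force: [0.2, -0.5, 0.2]
gripper_width: 0.604
grasp_force: 0.0
```

```bash
python3 - <<'E'
from plan import *
from h import *
c=plan([(.527,-.110,.030,7)])
p=grab('top','t3');i=cv2.imread('pics/t3.png');a=cv2.resize(i[135:275,330:500],None,fx=4,fy=4,interpolation=cv2.INTER_CUBIC)
cv2.imwrite('pics/t3c.png',a)
E
```

```text
from [ 0.5244 -0.1086  0.1179  6.9575]
-> [ 0.527 -0.11   0.03   7.   ]
   [0.016, 0.012, 0.586] -0.0001 rows 3
```

View pics/t3c.png

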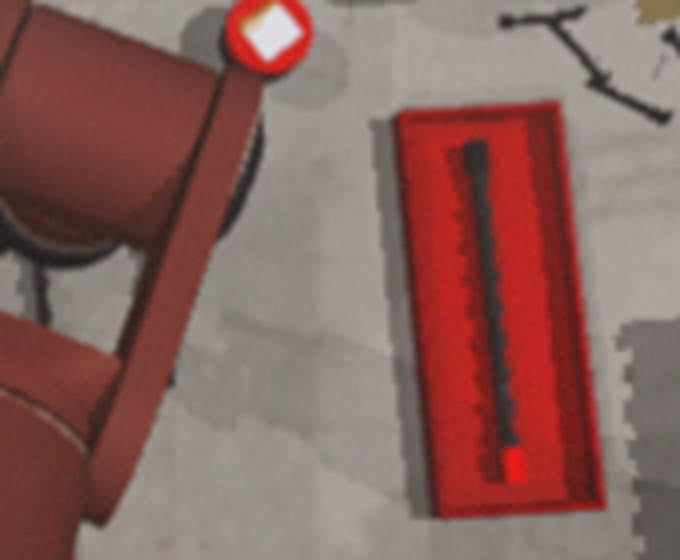

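The red strip lies inside the tray, with its red cap at crop (514,465). Next I'll grip strip C.

Emit:
{"api": "arm_command", "payload": {"moves": [[0.2,[0.016,0.012,0.25],0],[0.2,[0.016,0.012,0.45],0],[0.2,[0.016,0.012,0.58],0],[0.2,[0.016,0.012,0.58],0],[-1,[0.016,0.012,0.58],0],[-1,[0.016,0.012,0.58],0],[-1,[0.016,0.012,0.58],0],[-1,[0.016,0.012,0.58],0],[-1,[0.016,0.012,0.58],0],[-1,[0.016,0.012,0.58],0],[-1,[0.016,0.012,0.58],0]]}}

```text
time: 8.38
tool_pos: [0.5284, -0.1097, 0.033]
tool_rot: [0.001, 0.998, 0.061, 0.002]
contact_force: [-0.3, -0.7, 6.6]
gripper_width: 0.077
grasp_force: 58.8
```

Emit:
{"api": "arm_command", "payload": {"moves": [[-1,[0,0,-0.2],0],[-1,[0,0,-0.4],0],[-1,[0,0,-0.6],0],[-1,[0,0,-0.8],0],[-1,[0,0,-0.8],0],[-1,[0,0,-0.8],0],[-1,[0,0,-0.8],0]]}}

```text
time: 8.97
tool_pos: [0.5263, -0.1086, 0.1503]
tool_rot: [-0.0, 0.998, 0.061, -0.0]
contact_force: [-0.1, -0.0, -1.1]
gripper_width: 0.079
grasp_force: 59.1
```

```bash
python3 - <<'E'
from plan import *
c=plan([(.577,.287,.15,93.5)])
E
```

```text
from [ 0.5263 -0.1086  0.1503  7.0044]
-> [ 0.577  0.287  0.15  93.5  ]
   [0.219, -0.859, 0.001] -0.0801 rows 5
   [0.606, -0.647, 0.001] -0.0801 rows 5
   [0.843, -0.274, 0.001] -0.0801 rows 5
```

Emit:
{"api": "arm_command", "payload": {"moves": [[-1,[0.219,-0.859,0],-0.0801],[-1,[0.219,-0.859,0],-0.0801],[-1,[0.219,-0.859,0],-0.0801],[-1,[0.219,-0.859,0],-0.0801],[-1,[0.219,-0.859,0],-0.0801],[-1,[0.219,-0.859,0],-0.0801]]}}

```text
time: 9.47
tool_pos: [0.5425, 0.0234, 0.1487]
tool_rot: [-0.0, 0.952, 0.307, -0.002]
contact_force: [0.6, -0.1, -0.9]
gripper_width: 0.079
grasp_force: 59.1
```

Emit:
{"api": "arm_command", "payload": {"moves": [[-1,[0.606,-0.647,0],-0.0801],[-1,[0.606,-0.647,0],-0.0801],[-1,[0.606,-0.647,0],-0.0801],[-1,[0.606,-0.647,0],-0.0801],[-1,[0.606,-0.647,0],-0.0801],[-1,[0.606,-0.647,0],-0.0801]]}}

```text
time: 9.97
tool_pos: [0.5602, 0.1537, 0.1497]
tool_rot: [0.0, 0.846, 0.533, -0.001]
contact_force: [-0.9, -0.5, 0.2]
gripper_width: 0.075
grasp_force: 59.2
```

Emit:
{"api": "arm_command", "payload": {"moves": [[-1,[0.843,-0.274,0],-0.0801],[-1,[0.843,-0.274,0],-0.0801],[-1,[0.843,-0.274,0],-0.0801],[-1,[0.843,-0.274,0],-0.0801],[-1,[0.843,-0.274,0],-0.0801],[-1,[0.843,-0.274,0],-0.0801],[-1,[0.843,-0.274,0],-0.0801],[-1,[0.843,-0.274,0],-0.0801],[-1,[0.843,-0.274,0],-0.0801]]}}

```text
time: 10.72
tool_pos: [0.5776, 0.2851, 0.1507]
tool_rot: [0.0, 0.687, 0.727, -0.0]
contact_force: [-0.1, -0.4, -0.9]
gripper_width: 0.074
grasp_force: 59.2
```

```bash
python3 - <<'E'
from plan import *
from h import *
c=plan([(.577,.287,.056,93.5)])
print(manip.state()['joint_pos'])
p=grab('scene','s4');i=cv2.imread('pics/s4.png');a=cv2.resize(i[160:310,130:330],None,fx=4,fy=4,interpolation=cv2.INTER_CUBIC)
cv2.imwrite('pics/s4c.png',a)
E
```

```text
from [ 0.5776  0.2851  0.1507 93.2756]
-> [5.77e-01 2.87e-01 5.60e-02 9.35e+01]
   [0.013, -0.003, 0.631] -0.0006 rows 3
[ 3.43109020e-01  1.80376966e-01  1.65582248e+00 -1.99210229e-04
  1.30571445e+00  2.85990563e-01]
```

View pics/s4c.png

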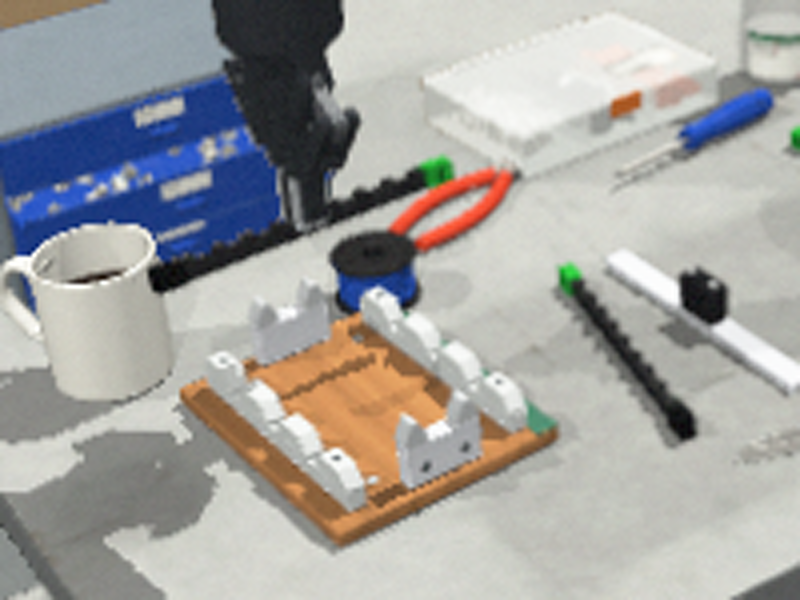

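```bash
python3 - <<'E'
from h import *
p=grab('scene');t=grab('top');f=np.radians(3.5);R=np.array([[np.cos(f),-np.sin(f)],[np.sin(f),np.cos(f)]])
for l in((-.094,0,.041),(-.094,-.016,.057),(-.094,.016,.057),(.082,0,.041),(-.1,.08,.012),(-.1,-.08,.012),(.046,.064,.024),(0,.064,.024),(-.046,.064,.024)):
    X=[*(R@l[:2]+[.531,.284]),l[2]]
    print(l,'scene crop',np.round((proj(p,X)-[130,160])*4),'top crop',np.round((proj(t,X)-[130,135])*4))
E
```

```text
(-0.094, 0, 0.041) scene crop [440. 434.] top crop [174. 375.]
(-0.094, -0.016, 0.057) scene crop [460. 402.] top crop [193. 372.]
(-0.094, 0.016, 0.057) scene crop [414. 423.] top crop [136. 374.]
(0.082, 0, 0.041) scene crop [290. 316.] top crop [177.  81.]
(-0.1, 0.08, 0.012) scene crop [334. 535.] top crop [ 54. 392.]
(-0.1, -0.08, 0.012) scene crop [557. 426.] top crop [324. 383.]
(0.046, 0.064, 0.024) scene crop [233. 399.] top crop [ 79. 149.]
(0, 0.064, 0.024) scene crop [270. 431.] top crop [ 77. 224.]
(-0.046, 0.064, 0.024) scene crop [308. 465.] top crop [ 76. 300.]
```

The rack pose agrees in both views. I'll lower the strip into the far notch.

Emit:
{"api": "arm_command", "payload": {"moves": [[-1,[0.01,0,0.2],0],[-1,[0.01,0,0.4],0],[-1,[0.01,0,0.5],0],[-1,[0.01,0,0.58],0],[-1,[0.01,0,0.63],0],[-1,[0.01,0,0.63],0],[-1,[0.01,0,0.63],0]]}}

```text
time: 11.45
tool_pos: [0.5783, 0.2886, 0.0574]
tool_rot: [0.0, 0.685, 0.728, 0.001]
contact_force: [0.3, -0.4, -0.4]
gripper_width: 0.076
grasp_force: 59.2
```

Emit:
{"api": "arm_command", "payload": {"moves": [[-0.5,[0,0,0],0],[-0.5,[0,0,0],0],[-0.5,[0,0,0],0],[-0.5,[0,0,0],0],[-0.5,[0,0,-0.2],0],[-0.5,[0,0,-0.4],0],[-0.5,[0,0,-0.6],0],[-0.5,[0,0,-0.7],0],[0.2,[0,0,-0.7],0],[0.2,[0,0,-0.7],0]]}}

```text
time: 12.28
tool_pos: [0.5778, 0.2884, 0.1619]
tool_rot: [0.0, 0.685, 0.728, 0.001]
contact_force: [-0.3, -0.0, -1.1]
gripper_width: 0.521
grasp_force: 0.0
```

```bash
python3 - <<'E'
from plan import *
c=plan([(.551,-.178,.15,185),(.551,-.178,.030,185)])
E
```

```text
from [ 0.5778  0.2884  0.1619 93.5019]
-> [ 5.51e-01 -1.78e-01  1.50e-01  1.85e+02]
   [-0.773, -0.092, 0.02] -0.0635 rows 4
   [-0.677, -0.385, 0.02] -0.0635 rows 4
   [-0.474, -0.618, 0.02] -0.0635 rows 4
   [-0.196, -0.754, 0.02] -0.0635 rows 4
-> [ 5.51e-01 -1.78e-01  3.00e-02  1.85e+02]
   [-0.0, 0.0, 0.8] -0.0 rows 3
```

Emit:
{"api": "arm_command", "payload": {"moves": [[0.2,[-0.773,-0.092,0.02],-0.0635],[0.2,[-0.773,-0.092,0.02],-0.0635],[0.2,[-0.773,-0.092,0.02],-0.0635],[0.2,[-0.773,-0.092,0.02],-0.0635],[0.2,[-0.773,-0.092,0.02],-0.0635]]}}

```text
time: 12.7
tool_pos: [0.5691, 0.1697, 0.155]
tool_rot: [-0.002, 0.528, 0.849, -0.002]
contact_force: [-0.7, 0.3, 0.5]
gripper_width: 0.595
grasp_force: 0.0
```

Emit:
{"api": "arm_command", "payload": {"moves": [[0.2,[-0.677,-0.385,0.02],-0.0635],[0.2,[-0.677,-0.385,0.02],-0.0635],[0.2,[-0.677,-0.385,0.02],-0.0635],[0.2,[-0.677,-0.385,0.02],-0.0635],[0.2,[-0.677,-0.385,0.02],-0.0635]]}}

```text
time: 13.12
tool_pos: [0.5631, 0.0541, 0.1532]
tool_rot: [-0.002, 0.35, 0.937, -0.0]
contact_force: [0.3, 0.6, 1.2]
gripper_width: 0.602
grasp_force: 0.0
```

Emit:
{"api": "arm_command", "payload": {"moves": [[0.2,[-0.474,-0.618,0.02],-0.0635],[0.2,[-0.474,-0.618,0.02],-0.0635],[0.2,[-0.474,-0.618,0.02],-0.0635],[0.2,[-0.474,-0.618,0.02],-0.0635],[0.2,[-0.474,-0.618,0.02],-0.0635]]}}

```text
time: 13.53
tool_pos: [0.5571, -0.0619, 0.151]
tool_rot: [-0.001, 0.157, 0.988, 0.0]
contact_force: [0.2, 0.5, 0.8]
gripper_width: 0.605
grasp_force: 0.0
```

Emit:
{"api": "arm_command", "payload": {"moves": [[0.2,[-0.196,-0.754,0.02],-0.0635],[0.2,[-0.196,-0.754,0.02],-0.0635],[0.2,[-0.196,-0.754,0.02],-0.0635],[0.2,[-0.196,-0.754,0.02],-0.0635],[0.2,[-0.196,-0.754,0.02],-0.0635],[0.2,[-0.196,-0.754,0.02],-0.0635],[0.2,[-0.196,-0.754,0.02],-0.0635]]}}

```text
time: 14.12
tool_pos: [0.5508, -0.1762, 0.1486]
tool_rot: [-0.0, -0.043, 0.999, 0.0]
contact_force: [0.1, 0.2, -0.4]
gripper_width: 0.598
grasp_force: 0.0
```

```bash
python3 - <<'E'
from plan import *
from h import *
c=plan([(.551,-.178,.030,185)])
p=grab('top','t5');i=cv2.imread('pics/t5.png');a=cv2.resize(i[135:275,130:330],None,fx=4,fy=4,interpolation=cv2.INTER_CUBIC)
cv2.imwrite('pics/t5c.png',a)
E
```

```text
from [ 5.508000e-01 -1.762000e-01  1.486000e-01  1.849489e+02]
-> [ 5.51e-01 -1.78e-01  3.00e-02  1.85e+02]
   [-0.0, -0.012, 0.791] -0.0001 rows 3
```

View pics/t5c.png

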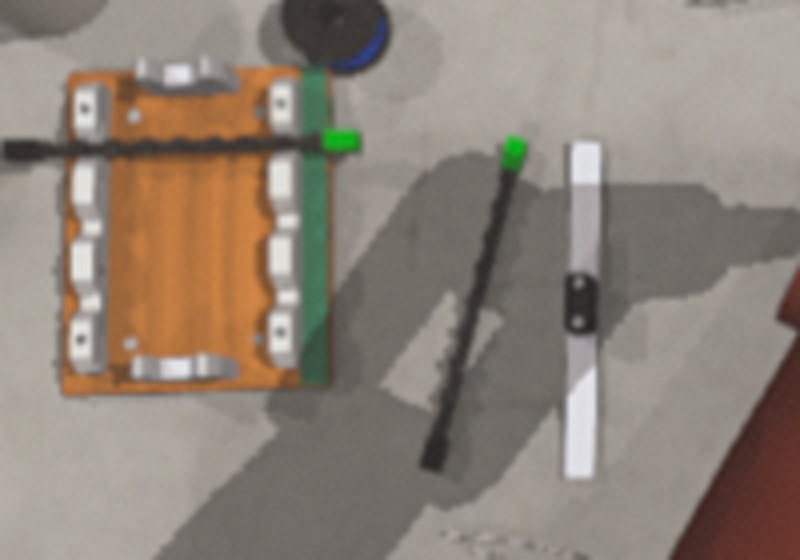

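Strip C is seated in the far notch with its green cap at the green end, crop (340,141). Next I'll grip D.

Emit:
{"api": "arm_command", "payload": {"moves": [[0.2,[0,-0.01,0.25],0],[0.2,[0,-0.01,0.5],0],[0.2,[0,-0.01,0.7],0],[0.2,[0,-0.01,0.78],0],[0.2,[0,-0.01,0.78],0],[-1,[0,-0.01,0.78],0],[-1,[0,-0.01,0.78],0],[-1,[0,-0.01,0.78],0],[-1,[0,-0.01,0.78],0],[-1,[0,-0.01,0.78],0],[-1,[0,-0.01,0.78],0],[-1,[0,-0.01,0.78],0]]}}

```text
time: 15.17
tool_pos: [0.5525, -0.1803, 0.0349]
tool_rot: [0.002, -0.043, 0.999, -0.001]
contact_force: [-0.5, 1.0, 6.6]
gripper_width: 0.075
grasp_force: 58.4
```

Emit:
{"api": "arm_command", "payload": {"moves": [[-1,[0,0,-0.2],0],[-1,[0,0,-0.4],0],[-1,[0,0,-0.6],0],[-1,[0,0,-0.8],0],[-1,[0,0,-0.8],0],[-1,[0,0,-0.8],0],[-1,[0,0,-0.8],0]]}}

```text
time: 15.75
tool_pos: [0.5504, -0.1797, 0.1521]
tool_rot: [-0.0, -0.043, 0.999, -0.0]
contact_force: [-0.6, -0.2, -1.2]
gripper_width: 0.073
grasp_force: 58.2
```

```bash
python3 - <<'E'
from plan import *
c=plan([(.531,.285,.15,93.5)])
E
```

```text
from [ 5.504000e-01 -1.797000e-01  1.521000e-01  1.849357e+02]
-> [ 0.531  0.285  0.15  93.5  ]
   [-0.034, 0.774, 0.003] 0.0635 rows 4
   [0.269, 0.727, 0.003] 0.0635 rows 4
   [0.53, 0.565, 0.003] 0.0635 rows 4
   [0.708, 0.315, 0.003] 0.0635 rows 4
```

Emit:
{"api": "arm_command", "payload": {"moves": [[-1,[-0.034,0.774,0],0.0635],[-1,[-0.034,0.774,0],0.0635],[-1,[-0.034,0.774,0],0.0635],[-1,[-0.034,0.774,0],0.0635],[-1,[-0.034,0.774,0],0.0635]]}}

```text
time: 16.17
tool_pos: [0.5442, -0.0615, 0.1498]
tool_rot: [-0.002, 0.154, 0.988, 0.0]
contact_force: [0.6, 0.3, -1.1]
gripper_width: 0.074
grasp_force: 58.3
```

Emit:
{"api": "arm_command", "payload": {"moves": [[-1,[0.269,0.727,0],0.0635],[-1,[0.269,0.727,0],0.0635],[-1,[0.269,0.727,0],0.0635],[-1,[0.269,0.727,0],0.0635],[-1,[0.269,0.727,0],0.0635]]}}

```text
time: 16.58
tool_pos: [0.5401, 0.0536, 0.1507]
tool_rot: [-0.001, 0.347, 0.938, -0.001]
contact_force: [0.1, 0.8, 0.4]
gripper_width: 0.075
grasp_force: 58.3
```

Emit:
{"api": "arm_command", "payload": {"moves": [[-1,[0.53,0.565,0],0.0635],[-1,[0.53,0.565,0],0.0635],[-1,[0.53,0.565,0],0.0635],[-1,[0.53,0.565,0],0.0635],[-1,[0.53,0.565,0],0.0635]]}}

```text
time: 17.0
tool_pos: [0.5359, 0.1688, 0.1512]
tool_rot: [-0.0, 0.526, 0.85, -0.001]
contact_force: [-0.4, -0.3, -0.0]
gripper_width: 0.076
grasp_force: 58.4
```

Emit:
{"api": "arm_command", "payload": {"moves": [[-1,[0.708,0.315,0],0.0635],[-1,[0.708,0.315,0],0.0635],[-1,[0.708,0.315,0],0.0635],[-1,[0.708,0.315,0],0.0635],[-1,[0.708,0.315,0],0.0635],[-1,[0.708,0.315,0],0.0635],[-1,[0.708,0.315,0],0.0635],[-1,[0.708,0.315,0],0.0635]]}}

```text
time: 17.67
tool_pos: [0.5316, 0.283, 0.1519]
tool_rot: [0.0, 0.685, 0.728, -0.0]
contact_force: [0.1, 0.2, 0.0]
gripper_width: 0.079
grasp_force: 58.4
```

```bash
python3 - <<'E'
from plan import *
c=plan([(.532,.285,.059,93.5)])
E
```

```text
from [ 0.5316  0.283   0.1519 93.4592]
-> [5.32e-01 2.85e-01 5.90e-02 9.35e+01]
   [0.013, 0.003, 0.619] -0.0001 rows 3
```

Emit:
{"api": "arm_command", "payload": {"moves": [[-1,[0.01,0,0.2],0],[-1,[0.01,0,0.4],0],[-1,[0.01,0,0.5],0],[-1,[0.01,0,0.58],0],[-1,[0.01,0,0.62],0],[-1,[0.01,0,0.62],0],[-1,[0.01,0,0.62],0]]}}

```text
time: 18.25
tool_pos: [0.5292, 0.2852, 0.0585]
tool_rot: [-0.002, 0.685, 0.728, -0.003]
contact_force: [-6.4, -1.6, 0.7]
gripper_width: 0.074
grasp_force: 59.9
```

Emit:
{"api": "arm_command", "payload": {"moves": [[-0.5,[0,0,0],0],[-0.5,[0,0,0],0],[-0.5,[0,0,0],0],[-0.5,[0,0,0],0],[-0.5,[0,0,-0.2],0],[-0.5,[0,0,-0.4],0],[-0.5,[0,0,-0.6],0],[-0.5,[0,0,-0.7],0],[0.2,[0,0,-0.7],0],[0.2,[0,0,-0.7],0]]}}

```text
time: 19.08
tool_pos: [0.5321, 0.2865, 0.1658]
tool_rot: [0.001, 0.685, 0.728, 0.002]
contact_force: [-0.6, 0.5, 0.1]
gripper_width: 0.517
grasp_force: 0.0
```

```bash
python3 - <<'E'
from plan import *
c=plan([(.490,.112,.13,168)])
E
```

```text
from [ 0.5321  0.2865  0.1658 93.5036]
-> [4.90e-01 1.12e-01 1.30e-01 1.68e+02]
   [-0.572, -0.176, 0.119] -0.1035 rows 6
   [-0.349, -0.486, 0.119] -0.1035 rows 6
```

Emit:
{"api": "arm_command", "payload": {"moves": [[0.2,[-0.572,-0.176,0.119],-0.1035],[0.2,[-0.572,-0.176,0.119],-0.1035],[0.2,[-0.572,-0.176,0.119],-0.1035],[0.2,[-0.572,-0.176,0.119],-0.1035],[0.2,[-0.572,-0.176,0.119],-0.1035],[0.2,[-0.572,-0.176,0.119],-0.1035],[0.2,[-0.572,-0.176,0.119],-0.1035]]}}

```text
time: 19.67
tool_pos: [0.5088, 0.1985, 0.1441]
tool_rot: [-0.001, 0.417, 0.909, -0.001]
contact_force: [-0.2, 0.2, -0.2]
gripper_width: 0.599
grasp_force: 0.0
```

Emit:
{"api": "arm_command", "payload": {"moves": [[0.2,[-0.349,-0.486,0.119],-0.1035],[0.2,[-0.349,-0.486,0.119],-0.1035],[0.2,[-0.349,-0.486,0.119],-0.1035],[0.2,[-0.349,-0.486,0.119],-0.1035],[0.2,[-0.349,-0.486,0.119],-0.1035],[0.2,[-0.349,-0.486,0.119],-0.1035],[0.2,[-0.349,-0.486,0.119],-0.1035],[0.2,[-0.349,-0.486,0.119],-0.1035],[0.2,[-0.349,-0.486,0.119],-0.1035]]}}

```text
time: 20.42
tool_pos: [0.4886, 0.1119, 0.1278]
tool_rot: [-0.001, 0.105, 0.994, -0.0]
contact_force: [-0.2, 0.1, 1.1]
gripper_width: 0.6
grasp_force: 0.0
```

```bash
python3 - <<'E'
from plan import *
from h import *
c=plan([(.490,.112,.031,168)])
p=grab('scene','s6');i=cv2.imread('pics/s6.png');a=cv2.resize(i[180:310,150:330],None,fx=4,fy=4,interpolation=cv2.INTER_CUBIC)
cv2.imwrite('pics/s6c.png',a)
E
```

```text
from [4.886000e-01 1.119000e-01 1.278000e-01 1.679518e+02]
-> [4.90e-01 1.12e-01 3.10e-02 1.68e+02]
   [-0.009, 0.003, 0.645] -0.0001 rows 3
```

View pics/s6c.png

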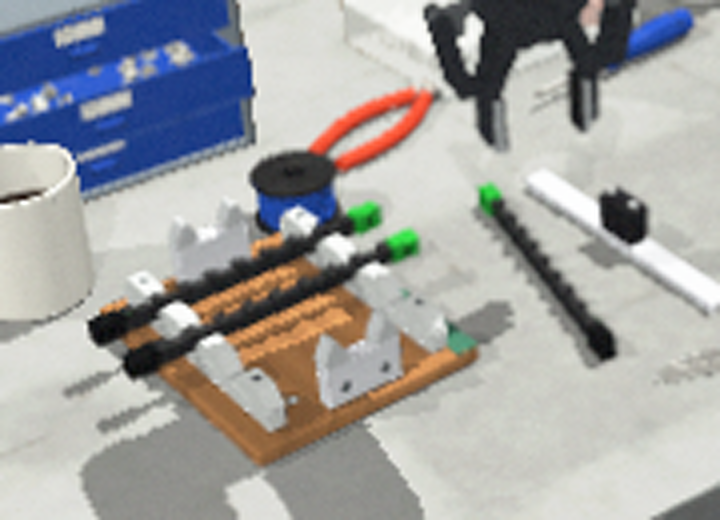

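Both strips are seated, with green caps at crop (365,217) and (402,244). Next I'll grip A.

Emit:
{"api": "arm_command", "payload": {"moves": [[0.2,[-0.009,0,0.25],0],[0.2,[-0.009,0,0.45],0],[0.2,[-0.009,0,0.6],0],[0.2,[-0.009,0,0.64],0],[0.2,[-0.009,0,0.64],0],[-1,[-0.009,0,0.64],0],[-1,[-0.009,0,0.64],0],[-1,[-0.009,0,0.64],0],[-1,[-0.009,0,0.64],0],[-1,[-0.009,0,0.64],0],[-1,[-0.009,0,0.64],0],[-1,[-0.009,0,0.64],0]]}}

```text
time: 21.47
tool_pos: [0.4919, 0.1116, 0.0345]
tool_rot: [0.002, 0.104, 0.995, 0.0]
contact_force: [-0.5, 0.1, 5.5]
gripper_width: 0.078
grasp_force: 58.9
```

Emit:
{"api": "arm_command", "payload": {"moves": [[-1,[0,0,-0.2],0],[-1,[0,0,-0.4],0],[-1,[0,0,-0.6],0],[-1,[0,0,-0.8],0],[-1,[0,0,-0.8],0],[-1,[0,0,-0.8],0],[-1,[0,0,-0.8],0]]}}

```text
time: 22.05
tool_pos: [0.4899, 0.1115, 0.1521]
tool_rot: [-0.0, 0.104, 0.995, -0.0]
contact_force: [0.9, -0.5, -1.3]
gripper_width: 0.08
grasp_force: 58.9
```

```bash
python3 - <<'E'
from plan import *
c=plan([(.484,.283,.15,93.5)])
E
```

```text
from [4.899000e-01 1.115000e-01 1.521000e-01 1.680212e+02]
-> [ 0.484  0.283  0.15  93.5  ]
   [0.138, 0.555, 0.007] 0.1035 rows 6
   [0.446, 0.358, 0.007] 0.1035 rows 6
```

Emit:
{"api": "arm_command", "payload": {"moves": [[-1,[0.138,0.555,0],0.1035],[-1,[0.138,0.555,0],0.1035],[-1,[0.138,0.555,0],0.1035],[-1,[0.138,0.555,0],0.1035],[-1,[0.138,0.555,0],0.1035],[-1,[0.138,0.555,0],0.1035],[-1,[0.138,0.555,0],0.1035]]}}

```text
time: 22.63
tool_pos: [0.4859, 0.1971, 0.1501]
tool_rot: [-0.002, 0.417, 0.909, -0.001]
contact_force: [0.0, 0.4, -0.5]
gripper_width: 0.075
grasp_force: 58.9
```

Emit:
{"api": "arm_command", "payload": {"moves": [[-1,[0.446,0.358,0],0.1035],[-1,[0.446,0.358,0],0.1035],[-1,[0.446,0.358,0],0.1035],[-1,[0.446,0.358,0],0.1035],[-1,[0.446,0.358,0],0.1035],[-1,[0.446,0.358,0],0.1035],[-1,[0.446,0.358,0],0.1035],[-1,[0.446,0.358,0],0.1035],[-1,[0.446,0.358,0],0.1035]]}}

```text
time: 23.38
tool_pos: [0.4839, 0.2826, 0.1516]
tool_rot: [-0.0, 0.685, 0.729, -0.001]
contact_force: [0.5, 0.3, -1.2]
gripper_width: 0.076
grasp_force: 59.0
```

```bash
python3 - <<'E'
from plan import *
c=plan([(.484,.283,.059,93.5)])
E
```

```text
from [ 0.4839  0.2826  0.1516 93.5937]
-> [4.84e-01 2.83e-01 5.90e-02 9.35e+01]
   [0.002, 0.001, 0.617] 0.0003 rows 3
```

Emit:
{"api": "arm_command", "payload": {"moves": [[-1,[0,0,0.2],0],[-1,[0,0,0.4],0],[-1,[0,0,0.5],0],[-1,[0,0,0.58],0],[-1,[0,0,0.62],0],[-1,[0,0,0.62],0],[-1,[0,0,0.62],0]]}}

```text
time: 23.97
tool_pos: [0.4844, 0.283, 0.0598]
tool_rot: [-0.0, 0.685, 0.729, -0.0]
contact_force: [-1.4, -1.2, -1.2]
gripper_width: 0.074
grasp_force: 59.0
```

Emit:
{"api": "arm_command", "payload": {"moves": [[-0.5,[0,0,0],0],[-0.5,[0,0,0],0],[-0.5,[0,0,0],0],[-0.5,[0,0,0],0],[-0.5,[0,0,-0.2],0],[-0.5,[0,0,-0.4],0],[-0.5,[0,0,-0.6],0],[-0.5,[0,0,-0.7],0],[0.2,[0,0,-0.7],0],[0.2,[0,0,-0.7],0]]}}

```text
time: 24.8
tool_pos: [0.485, 0.2833, 0.1658]
tool_rot: [0.001, 0.685, 0.728, 0.001]
contact_force: [0.1, -0.6, -0.9]
gripper_width: 0.522
grasp_force: 0.0
```

```bash
python3 - <<'E'
from plan import *
c=plan([(.488,.045,.12,181.4)])
E
```

```text
from [ 0.485   0.2833  0.1658 93.5063]
-> [4.880e-01 4.500e-02 1.200e-01 1.814e+02]
   [-0.793, -0.039, 0.153] -0.1221 rows 7
   [-0.544, -0.578, 0.153] -0.1221 rows 7
```

Emit:
{"api": "arm_command", "payload": {"moves": [[0.2,[-0.793,-0.039,0.153],-0.1221],[0.2,[-0.793,-0.039,0.153],-0.1221],[0.2,[-0.793,-0.039,0.153],-0.1221],[0.2,[-0.793,-0.039,0.153],-0.1221],[0.2,[-0.793,-0.039,0.153],-0.1221],[0.2,[-0.793,-0.039,0.153],-0.1221],[0.2,[-0.793,-0.039,0.153],-0.1221],[0.2,[-0.793,-0.039,0.153],-0.1221]]}}

```text
time: 25.47
tool_pos: [0.4845, 0.1634, 0.1393]
tool_rot: [-0.002, 0.363, 0.932, -0.001]
contact_force: [0.1, -0.8, -0.1]
gripper_width: 0.596
grasp_force: 0.0
```

Emit:
{"api": "arm_command", "payload": {"moves": [[0.2,[-0.544,-0.578,0.153],-0.1221],[0.2,[-0.544,-0.578,0.153],-0.1221],[0.2,[-0.544,-0.578,0.153],-0.1221],[0.2,[-0.544,-0.578,0.153],-0.1221],[0.2,[-0.544,-0.578,0.153],-0.1221],[0.2,[-0.544,-0.578,0.153],-0.1221],[0.2,[-0.544,-0.578,0.153],-0.1221],[0.2,[-0.544,-0.578,0.153],-0.1221],[0.2,[-0.544,-0.578,0.153],-0.1221],[0.2,[-0.544,-0.578,0.153],-0.1221]]}}

```text
time: 26.3
tool_pos: [0.4868, 0.045, 0.1179]
tool_rot: [-0.001, -0.011, 1.0, 0.0]
contact_force: [-0.3, -0.2, 0.3]
gripper_width: 0.599
grasp_force: 0.0
```

```bash
python3 - <<'E'
from plan import *
from h import *
c=plan([(.488,.045,.043,181.4)])
p=grab('top','t7');i=cv2.imread('pics/t7.png');a=cv2.resize(i[135:275,130:330],None,fx=4,fy=4,interpolation=cv2.INTER_CUBIC)
cv2.imwrite('pics/t7c.png',a)
E
```

```text
from [4.868000e-01 4.500000e-02 1.179000e-01 1.813168e+02]
-> [4.880e-01 4.500e-02 4.300e-02 1.814e+02]
   [-0.008, -0.0, 0.499] -0.0002 rows 2
```

View pics/t7c.png

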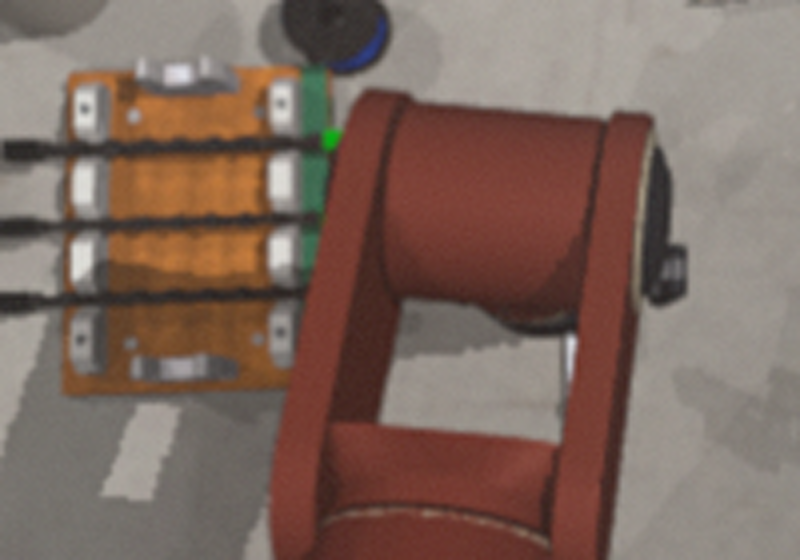

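All three strips lie in their notches, at crop rows 148, 223 and 300. Next I'll grip the bar.

Emit:
{"api": "arm_command", "payload": {"moves": [[0.2,[-0.008,0,0.2],0],[0.2,[-0.008,0,0.4],0],[0.2,[-0.008,0,0.5],0],[0.2,[-0.008,0,0.5],0],[-1,[-0.008,0,0.5],0],[-1,[-0.008,0,0.5],0],[-1,[-0.008,0,0.5],0],[-1,[-0.008,0,0.5],0],[-1,[-0.008,0,0.5],0],[-1,[-0.008,0,0.5],0],[-1,[-0.008,0,0.5],0]]}}

```text
time: 27.27
tool_pos: [0.49, 0.0449, 0.0455]
tool_rot: [0.002, -0.012, 1.0, 0.0]
contact_force: [-0.7, 1.2, 6.6]
gripper_width: 0.199
grasp_force: 61.2
```

Emit:
{"api": "arm_command", "payload": {"moves": [[-1,[0,0,-0.2],0],[-1,[0,0,-0.4],0],[-1,[0,0,-0.6],0],[-1,[0,0,-0.8],0],[-1,[0,0,-0.8],0],[-1,[0,0,-0.8],0],[-1,[0,0,-0.8],0]]}}

```text
time: 27.85
tool_pos: [0.4878, 0.0448, 0.1628]
tool_rot: [-0.001, -0.012, 1.0, -0.0]
contact_force: [0.1, 0.6, -1.7]
gripper_width: 0.191
grasp_force: 60.3
```

```bash
python3 - <<'E'
from plan import *
c=plan([(.530,.2845,.165,183.5)])
E
```

```text
from [4.878000e-01 4.480000e-02 1.628000e-01 1.814102e+02]
-> [5.300e-01 2.845e-01 1.650e-01 1.835e+02]
   [-0.16, 0.795, -0.007] -0.0029 rows 3
   [-0.175, 0.792, -0.007] -0.0029 rows 3
```

Emit:
{"api": "arm_command", "payload": {"moves": [[-1,[-0.16,0.795,0],-0.0029],[-1,[-0.16,0.795,0],-0.0029],[-1,[-0.16,0.795,0],-0.0029],[-1,[-0.16,0.795,0],-0.0029],[-1,[-0.16,0.795,0],-0.0029]]}}

```text
time: 28.27
tool_pos: [0.508, 0.166, 0.1609]
tool_rot: [-0.002, -0.023, 1.0, -0.001]
contact_force: [-0.4, -0.7, -1.8]
gripper_width: 0.196
grasp_force: 60.4
```

Emit:
{"api": "arm_command", "payload": {"moves": [[-1,[-0.175,0.792,0],-0.0029],[-1,[-0.175,0.792,0],-0.0029],[-1,[-0.175,0.792,0],-0.0029],[-1,[-0.175,0.792,0],-0.0029],[-1,[-0.175,0.792,0],-0.0029],[-1,[-0.175,0.792,0],-0.0029],[-1,[-0.175,0.792,0],-0.0029]]}}

```text
time: 28.85
tool_pos: [0.5302, 0.2827, 0.1625]
tool_rot: [-0.001, -0.03, 1.0, -0.001]
contact_force: [-0.3, 0.0, -1.0]
gripper_width: 0.195
grasp_force: 60.4
```

```bash
python3 - <<'E'
from plan import *
from h import *
c=plan([(.530,.2845,.115,183.5),(.530,.2845,.087,183.5)])
p=grab('scene','s8');i=cv2.imread('pics/s8.png');a=cv2.resize(i[160:310,130:330],None,fx=4,fy=4,interpolation=cv2.INTER_CUBIC)
cv2.imwrite('pics/s8c.png',a)
E
```

```text
from [5.302000e-01 2.827000e-01 1.625000e-01 1.834035e+02]
-> [5.300e-01 2.845e-01 1.150e-01 1.835e+02]
   [0.0, 0.012, 0.317] -0.0003 rows 2
-> [5.300e-01 2.845e-01 8.700e-02 1.835e+02]
   [-0.0, 0.0, 0.187] -0.0 rows 1
```

View pics/s8c.png

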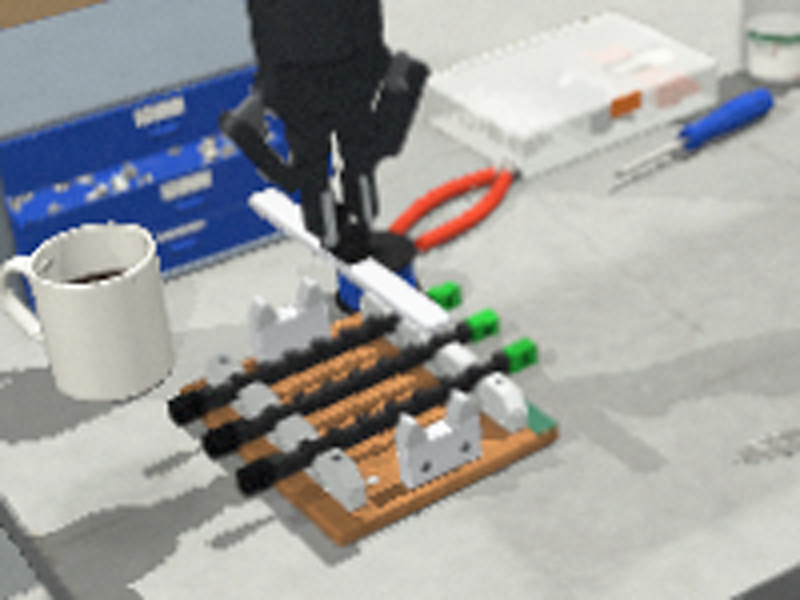

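The bar is held level above the rack. I'll lower it gradually.

Emit:
{"api": "arm_command", "payload": {"moves": [[-1,[0,0.01,0.15],0],[-1,[0,0.01,0.25],0],[-1,[0,0.01,0.32],0],[-1,[0,0.01,0.38],0],[-1,[0,0.01,0.43],0],[-1,[0,0.01,0.46],0],[-1,[0,0.01,0.49],0],[-1,[0,0.01,0.5],0],[-1,[0,0.01,0.5],0]]}}

```text
time: 29.65
tool_pos: [0.5316, 0.2844, 0.0895]
tool_rot: [0.001, -0.031, 1.0, -0.002]
contact_force: [1.1, -6.0, 0.9]
gripper_width: 0.194
grasp_force: 60.2
```

```bash
python3 - <<'E'
from h import *
s=manip.state();print(s['tool_pos'],s['contact_force'],s['ft_torque'])
p=grab('scene','s9');i=cv2.imread('pics/s9.png');a=cv2.resize(i[200:310,160:290],None,fx=5,fy=5,interpolation=cv2.INTER_CUBIC)
cv2.imwrite('pics/s9c.png',a)
E
```

```text
[0.53156057 0.28436196 0.08950792] [ 1.13075363 -6.01545427  0.92892831] [-1.24442384e+00  1.08151742e-01 -7.22832824e-04]
```

View pics/s9c.png

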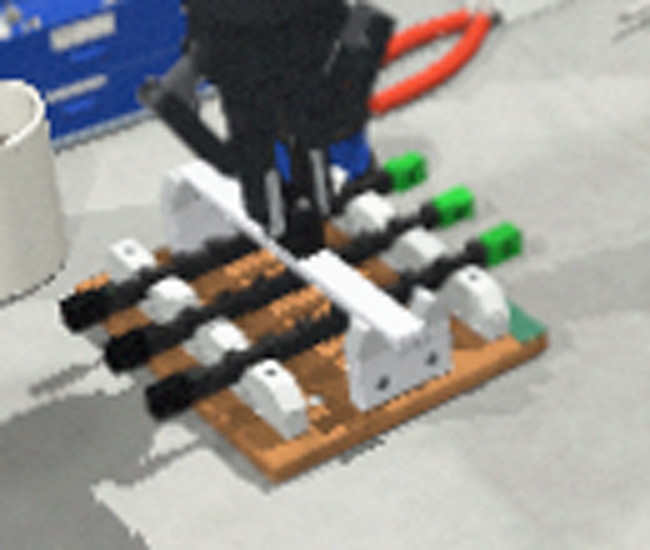

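The bar is in both slots, and the slope pushes it toward -y. I'll ease it about 2 mm that way, lower it and release.

Emit:
{"api": "arm_command", "payload": {"moves": [[-1,[0,-0.015,0],0],[-1,[0,-0.015,0],0],[-1,[0,-0.015,0.01],0],[-1,[0,-0.015,0.02],0],[-1,[0,-0.015,0.02],0],[-1,[0,-0.015,0.02],0]]}}

```text
time: 30.2
tool_pos: [0.5312, 0.2837, 0.0864]
tool_rot: [0.0, -0.031, 1.0, -0.0]
contact_force: [-0.5, -3.1, 5.2]
gripper_width: 0.192
grasp_force: 60.6
```

Emit:
{"api": "arm_command", "payload": {"moves": [[-0.2,[0,0,0],0],[-0.2,[0,0,0],0],[-0.2,[0,0,0],0],[-0.2,[0,0,0],0],[-0.2,[0,0,0],0],[-0.2,[0,0,-0.15],0],[-0.2,[0,0,-0.3],0],[-0.2,[0,0,-0.5],0],[-0.2,[0,0,-0.8],0],[-0.2,[0,0,-0.8],0]]}}

```text
time: 31.03
tool_pos: [0.5343, 0.2853, 0.2147]
tool_rot: [0.006, -0.031, 1.0, 0.002]
contact_force: [0.6, 1.1, 1.7]
gripper_width: 0.401
grasp_force: 0.0
```

Emit:
{"api": "arm_command", "payload": {"moves": [[-0.2,[0,-1,-0.3],0],[-0.2,[0,-1,-0.3],0],[-0.2,[0,-1,-0.3],0],[-0.2,[0,-1,-0.3],0],[-0.2,[0,-1,-0.3],0],[-0.2,[0,-1,-0.3],0]]}}

```text
time: 31.53
tool_pos: [0.5405, 0.1328, 0.2515]
tool_rot: [0.001, -0.029, 1.0, 0.0]
contact_force: [0.2, 0.6, -0.1]
gripper_width: 0.404
grasp_force: 0.0
```

Emit:
{"api": "arm_command", "payload": {"moves": [[-0.2,[0,-1,0],0],[-0.2,[0,-1,0],0],[-0.2,[0,-1,0],0],[-0.2,[0,-1,0],0],[-0.2,[0,-1,0],0],[-0.2,[0,-1,0],0],[-0.2,[0,-1,0],0]]}}

```text
time: 32.12
tool_pos: [0.5489, -0.0144, 0.2499]
tool_rot: [-0.0, -0.031, 1.0, 0.001]
contact_force: [0.5, -0.3, -0.1]
gripper_width: 0.399
grasp_force: 0.0
```

```bash
python3 - <<'E'
from h import *
p=grab('scene','s10');t=grab('top','t10')
a=cv2.resize(cv2.imread('pics/s10.png')[195:305,160:290],None,fx=4.5,fy=4.5,interpolation=cv2.INTER_CUBIC)[:495,:400*2]
b=cv2.imread('pics/t10.png')[140:240,130:230]
a=cv2.resize(cv2.imread('pics/s10.png')[200:305,165:290],(400,336),interpolation=cv2.INTER_CUBIC);b=cv2.resize(b,(400,400),interpolation=cv2.INTER_CUBIC)
o=np.zeros((400,800,3),np.uint8);o[:336,:400]=a;o[:,400:]=b;cv2.imwrite('pics/f10.png',o)
for l in((-.104,0,.049),(.104,0,.049),(0,0,.077)):
    f=np.radians(3.5);x=.529+l[0]*np.cos(f);y=.283+l[0]*np.sin(f)
    print(l,'top',(proj(t,(x,y,l[2]))-[130,140])*4,'scene',(proj(p,(x,y,l[2]))-[165,200])*3.2)
E
```

```text
(-0.104, 0, 0.049) top [170.28214693 374.33988821] scene [248.77284736 217.39607203]
(0.104, 0, 0.049) top [174.77251846  24.7124085 ] scene [107.8102658  106.77218324]
(0, 0, 0.077) top [156.17658653 189.10275157] scene [170.09616806 128.59490072]
```

View pics/f10.png

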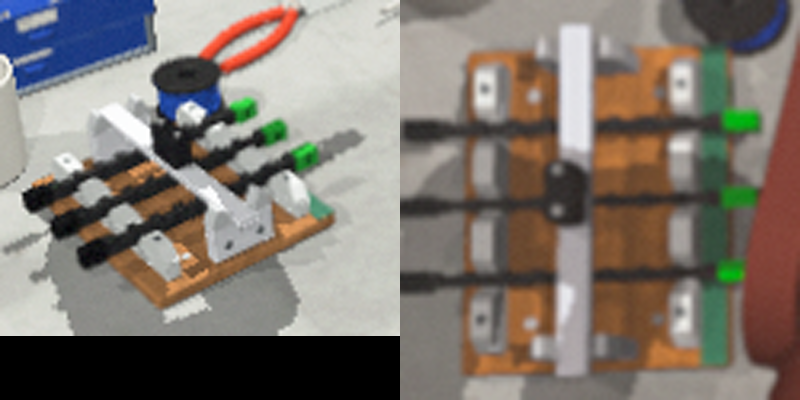

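The bar ends appear at the projected seated positions in both views: top (174,25) and (173,374), scene (250,215) and (105,107). All three strips have their green caps at the green end.

```bash
python3 -c "
from plant import manip
print(manip.job_done())"
```

```text
the job is handed in; nothing more can be done
None
```

The job is handed in: the three green-capped strips are in the rack with caps at the green end, the keeper bar is down in both post slots, and the red-capped strip is in the tray (about 32 s used of 128 s; no verdict was returned).

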